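# Set the outer heat ring of the sealing controller

## Task

The next bags use another film: on the grey sealing controller, turn only the wide outer ring of the double knob, gripping it lightly (about 30 N at each finger, never over 50 N), until its white pointer lines up with the green tab on the scale, and leave the small red inner knob at its present setting. Then press the round green button in to store the setting and let it go, without pressing it before the ring is set, and leave the green tab and the things lying around where they are.

Things in the scene. Friction and masses are not known exactly. Their poses are not given: they have to be found in the camera images.
- controller: Grey box with a black panel on top, 160 (x) x 300 (y) x 60 mm high, fixed to the table. Origin: centre of its underside; its x points away from the robot, y to the left, z up, when its yaw is 0. The panel (top) is at z = 60 mm. The double knob stands at x 0, y +60 mm, the green button at x -10 mm, y -90 mm of it.
- ring_grip (a point): Point on the upright axis of the double knob, at about mid-height of the outer ring's grip, 25 mm above the panel. The outer ring is a grey fluted cylinder, 62 mm in diameter, from 5 to 38 mm above the panel, on a black flange of 82 mm diameter (1 to 5 mm above the panel). It turns freely at about 0.06 N m and stays where it is left. The inner knob stands above it on the same axis.
- ring_pointer (a point): End of the white pointer line of the outer ring, on the flange's edge, 41 mm from the axis; a second white line on top of the ring points the same way.
- ring (a joint): Angle of the outer ring, rad; 0: pointer towards the box's -x (the robot's side); grows anticlockwise seen from above (the pointer goes to the box's -y); range -2.4 to 2.4. It starts between -1.0 and -0.3.
- tab (a joint): Angle of the green tab on the scale, same zero and direction as ring, so the ring is set when the two are equal. The tab is an 18 x 8 x 4 mm green block that lies 43 to 61 mm from the axis and reaches 5 mm above the panel. It is stiff (1.5 N m) and is not to be moved. It stands between 0.35 and 1.0.
- tab_mark (a point): Point in front of the middle of the tab's inner end, 41 mm from the axis: the ring's pointer end must come here.
- inner (a joint): Angle of the inner knob, same zero and direction as ring. The inner knob is red, 34 mm in diameter, from 38.5 to 54.5 mm above the panel, with a white line on top; it turns very easily (0.008 N m), apart from the ring.
- inner_pointer (a point): Outer end of the white line on the inner knob's top, 16 mm from the axis, 54.5 mm above the panel.
- store_top (a point): Centre of the top face of the green push button, 36 mm in diameter, which moves straight down.
- store (a joint): How far the button is pressed, m; 0 released, 0.006 fully in; a spring of about 5 N when fully in returns it.
- packs: Flat wrapped brown biscuit, 94 x 72 x 11 mm, loose on the table at the right; origin at the centre of its underside. Bystander.
- labels: Roll of white labels, 112 mm in diameter, 50 mm high, loose on the table at the left; origin at the centre of its underside. Bystander.
- tin: Round red tin with a yellow lid, 66 mm in diameter, 57 mm high, loose behind the controller; origin at the centre of its underside. Bystander.
- sample: Small carton with a red bow, 50 x 62 x 66 mm, loose at the left; origin at the centre of its underside. Bystander.

How it is judged:
By the outcome, as a careful person would: the job done as asked, in the order asked, and still so for the second after the job is handed in, with the robot touching nothing.
It also fails if it takes over 51 s, if anything falls off the work surface, if the arm or the gripper's body presses on something with over 40 N, if the wrist force passes 120 N, or if a joint passes its speed limit or range.

## Robot

A 7-joint arm with a two-finger parallel gripper is mounted at the origin on a cart in front of the work surface, level with it; the furniture and walls round the work are solid. World frame = base frame: x ahead of the robot, y to its left, z up, the work surface at z = 0. Lengths are in m, angles in rad, forces in N, time in s.
With the tool pointing down it reaches from about 0.425 to 0.875 m from the base axis. Payload 4.7 kg.
Tool frame: the origin (TCP) lies between the finger pads; the fingertips stand 14 mm ahead of it and the grasp point (between the pads) lies 5 mm behind it; z points along the fingers, y is the line along which they close (so a half turn about z gives the same grasp; the last joint's range is limited). The gripper opens to 87 mm and grips with 3 to 60 N. Pads are 19 mm wide; open, the fingers measure 117 mm over their backs; the gripper's body (75 mm by 190 mm) begins 51 mm behind the grasp point.
Start: joints at [1.271, 0.321, -0.07, 1.45, 0.023, 1.371, -0.057], TCP at [0.201, -0.618, 0.204] pointing down, gripper open.
Joint ranges: [-2.86, 2.86], [-0.3, 2.09], [-1.38, 1.24], [0.06, 2.45], [-1.56, 4.7], [0.09, 2.05], [-2.69, 2.69]. Speed limits (rad/s): [2.57, 2.57, 3.14, 3.14, 3.14, 3.14, 3.14].

## Interface

Orientations are given as a rotation vector (axis times angle).
In Python, from bench import get_state, get_image, camera_params, close_job gives the robot as it stands. The module is installed in compiled form; this text tells all that it offers.
- The arm moves only by the tool arm_command, never from a script. Its argument "motion" is a list of rows, each a list of 5 numbers: the finger opening in mm, from 0 to 87, then the shift along the tool's x, y, z in mm, then the turn about the tool's z in degrees. In form: [[gripper, x, y, z, spin], ...]. A call has 1 to 5 rows; each row is the pose to reach, as a shift and turn from the pose commanded when the call began, along the tool's axes at that moment; what a row does not reach only later rows make up. A row lasts 1/12 s, in which the tool goes at most 41.7 mm and 7.16 degrees, less where a joint would pass 70% of its speed; a pose out of reach is approached as far as the arm can. A call with a gripper value outside its range is refused whole. The fingers move at their own pace and stop on an object; "newtons" is the grip in N (left out, the last holds). Time passes only in rows, so rows that repeat a pose let the fingers close. It gives the time, the measured TCP pose, the force, the opening and the grip force at its end, in the units of the state.
- get_state(): the state, without advancing time (a new reading comes with each control period).
- get_image(name): name is "side" or "top"; returns (picture, depth): 400x640x3 uint8, red, green, blue; 400x640 float32, m along the optical axis (not along the pixel's ray), 0 where there is no reading.
- camera_params(name): a dict with "intrinsics" (3x3 intrinsics, pixels), "extrinsics" (4x4, takes a point from camera to world coordinates). Camera axes: x right, y down, z forward; pixel columns grow to the right and rows downward; lengths in m; the calibration is good to about 2 mm. A picture is of the moment at which its call begins. camera_params takes no time and is no camera call.
- close_job(): hands the job in; it is judged then, once.
The state is a dict: "time": time; "joint_positions": joint angles; "qd": joint speeds; "joint_torque": joint torques, N m; "position": TCP position; "tool_rot": TCP orientation; "ft_force": force on the tool from outside, world axes, zero at the start; "torque": the same for the moment, N m; "grip_width": opening from 0.0 (shut) to 1.0 (fully open); "grip_force": force on a finger pad.
Only numpy, scipy, OpenCV 4.12 (cv2) and the standard library are available. Lean on these libraries where they do the work, as an engineer would, in place of code of your own. Each camera call takes 0.05 s, during which the arm holds its last target. There are 200 camera calls.

## Working session

There is one attempt and no reset: what is moved stays moved. The work goes in short steps, Python scripts to look and compute and a tool call to move; the robot and the scene stay as the last step left them, time stands still between calls to the robot, and variables do not carry over. Pictures are saved under pics/ and viewed, at most 10 in all, crops included, and the job is handed in when it is done.

Besides the shell and the picture viewer there is one more tool, called after ">>>" as a command line: name --pt "numbers of a row" for each row, then --argument value for the rest. arm_command: Moves the arm, as the interface text tells. Its arguments: {"type":"object","properties":{"motion":{"type":"array"},"newtons":{"type":"number"}},"required":["motion"]}

```bash
mkdir -p pics
cat > h.py <<'E'
import numpy as np, cv2
from bench import *
from scipy.spatial.transform import Rotation as R
def shot(n,f=None):
    im,d=get_image(n); p=camera_params(n)
    if f: cv2.imwrite('pics/'+f,im[:,:,::-1])
    return im,d,np.array(p['intrinsics']),np.array(p['extrinsics'])
def cloud(d,K,T):
    v,u=np.indices(d.shape); 
    P=np.stack([(u-K[0,2])/K[0,0]*d,(v-K[1,2])/K[1,1]*d,d,np.ones_like(d)],-1)
    return (P@T.T)[...,:3]
def proj(p,K,T):
    c=np.linalg.inv(T)@np.append(p,1); q=K@c[:3]; return q[:2]/q[2]
E
python3 - <<'E'
from h import *
s=get_state(); print(s)
for n in('top','side'):
    im,d,K,T=shot(n,n+'0.png'); np.savez(n+'0.npz',im=im,d=d,K=K,T=T); print(T.round(3),K[0,0])
E
```

```text
{'time': 0.0, 'joint_positions': array([ 1.27106633,  0.32184415, -0.07007702,  1.45167123,  0.02261119,
        1.37083027, -0.05688603]), 'qd': array([-2.77435339e-03, -1.11791735e-03,  2.24179610e-04,  1.51304487e-03,
       -3.92617485e-05,  1.31847383e-03,  6.35556627e-04]), 'joint_torque': array([ 1.05340557e-04, -4.91294754e+01, -4.03674496e-01, -3.12539327e+01,
       -6.38073147e-02,  4.36451565e-02,  1.62130386e-04]), 'position': array([ 0.2004131 , -0.61769977,  0.20314968]), 'tool_rot': array([-3.10108818e+00, -4.90703369e-01,  6.57186541e-04]), 'ft_force': array([ 0.18720907, -0.07338483, -0.00200721]), 'torque': array([ 0.01549486,  0.01399864, -0.00447492]), 'grip_force': 0.0, 'grip_width': 0.999079230020343}
[[-0.026 -0.983  0.182  0.343]
 [-1.     0.028  0.01   0.081]
 [-0.015 -0.182 -0.983  1.426]
 [ 0.     0.     0.     1.   ]] 411.6948359949797
[[-9.160e-01 -1.600e-01  3.680e-01  1.860e-01]
 [-4.020e-01  3.670e-01 -8.390e-01  1.025e+00]
 [-1.000e-03 -9.170e-01 -4.000e-01  5.190e-01]
 [ 0.000e+00  0.000e+00  0.000e+00  1.000e+00]] 366.1772405708803
```

View pics/top0.png

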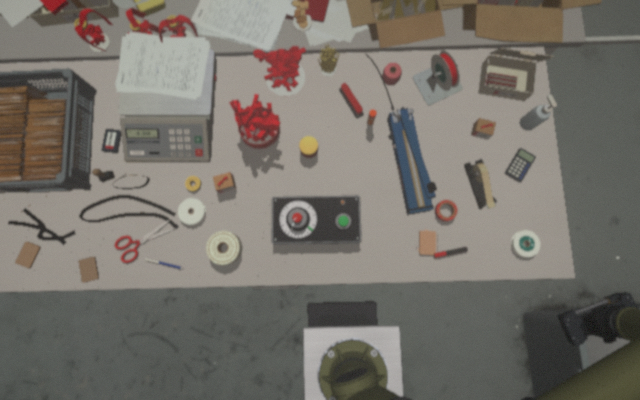

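View pics/side0.png

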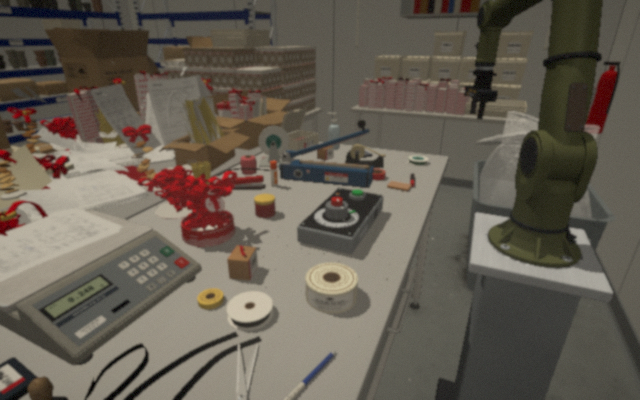

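Top view: controller at (317,219), knob at (297,218), button at (344,221). Side view: knob at (337,210), button at (357,192). Next I'll measure the box pose and zoom in on the dial.

```bash
cat > m1.py <<'E'
from h import *
z=np.load('top0.npz'); im,d,K,T=z['im'],z['d'],z['K'],z['T']
P=cloud(d,K,T)
m=(abs(P[...,2]-.06)<.012); m[:185]=0;m[255:]=0;m[:,:260]=0;m[:,375:]=0
n,l,st,c=cv2.connectedComponentsWithStats(m.astype(np.uint8)); k=1+st[1:,4].argmax(); m=l==k
hull=cv2.convexHull(np.argwhere(m)[:,::-1].astype(np.int32))
mm=np.zeros(m.shape,np.uint8); cv2.fillConvexPoly(mm,hull,1)
print('panel z',np.median(P[m][:,2]))
# intersect pixels with z=.06
def onz(u,v,zz):
    r=T[:3,:3]@np.array([(u-K[0,2])/K[0,0],(v-K[1,2])/K[1,1],1]); o=T[:3,3]; return o+r*(zz-o[2])/r[2]
pts=np.array([onz(u,v,.06)[:2] for v,u in np.argwhere(mm)]).astype(np.float32)
print('rect',cv2.minAreaRect(pts))
hsv=cv2.cvtColor(im,cv2.COLOR_RGB2HSV).astype(int)
def blob(lo,hi,h,box,name):
    x0,y0,x1,y1=box; s=hsv[y0:y1,x0:x1]; a=((s[...,0]-lo)%180<=(hi-lo)%180)&(s[...,1]>90)&(s[...,2]>50)
    w=a*s[...,1]; v,u=np.indices(a.shape); c=((u*w).sum()/w.sum()+x0,(v*w).sum()/w.sum()+y0)
    print(name,a.sum(),c,onz(*c,h), 'depthz',np.median(P[y0:y1,x0:x1][a][:,2]))
blob(45,85,.08,(330,208,358,235),'button')
blob(170,10,.1145,(285,205,310,232),'red')
blob(45,85,.065,(275,195,325,242),'tab')
a=cv2.resize(im[193:247,265:329],None,fx=12,fy=12,interpolation=cv2.INTER_CUBIC)[:600]
cv2.imwrite('pics/topc.png',a[:,:,::-1])
z=np.load('side0.npz'); a=cv2.resize(z['im'][180:250,292:388],None,fx=8,fy=8,interpolation=cv2.INTER_CUBIC)
cv2.imwrite('pics/sidec.png',a[:,:,::-1])
E
python3 m1.py
```

```text
panel z 0.059946465234782975
rect ((0.5044935345649719, 0.10488712787628174), (0.29829174280166626, 0.15761402249336243), 88.45569610595703)
button 74 (np.float64(342.8903617164682), np.float64(220.61705234778702)) [0.4951219  0.01703347 0.08      ] depthz 0.08145038967996521
red 72 (np.float64(297.0518628912072), np.float64(217.06915052160954)) [0.50671515 0.16508545 0.1145    ] depthz 0.11435253187211192
tab 0 (np.float64(nan), np.float64(nan)) [nan nan nan] depthz nanm1.py:17: RuntimeWarning: invalid value encountered in scalar divide
  w=a*s[...,1]; v,u=np.indices(a.shape); c=((u*w).sum()/w.sum()+x0,(v*w).sum()/w.sum()+y0)
  return _methods._mean(a, axis=axis, dtype=dtype,
  ret = ret.dtype.type(ret / rcount)
```

View pics/topc.png

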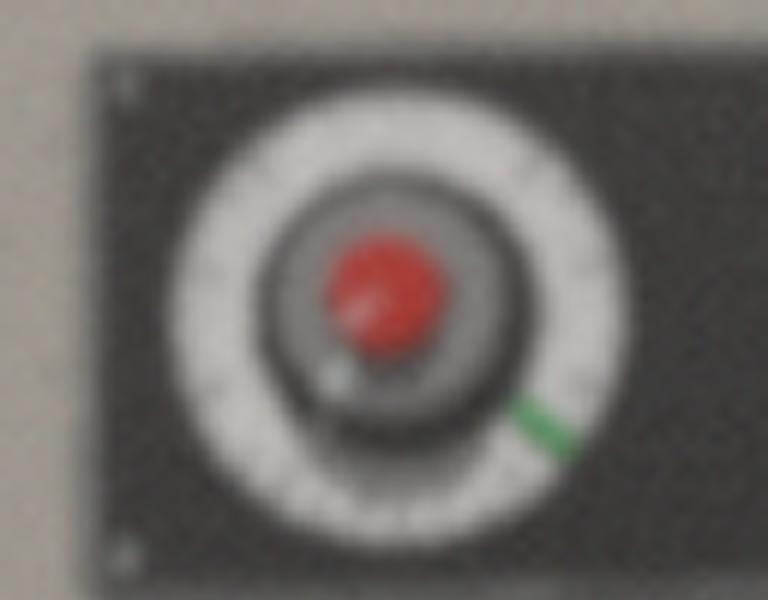

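View pics/sidec.png

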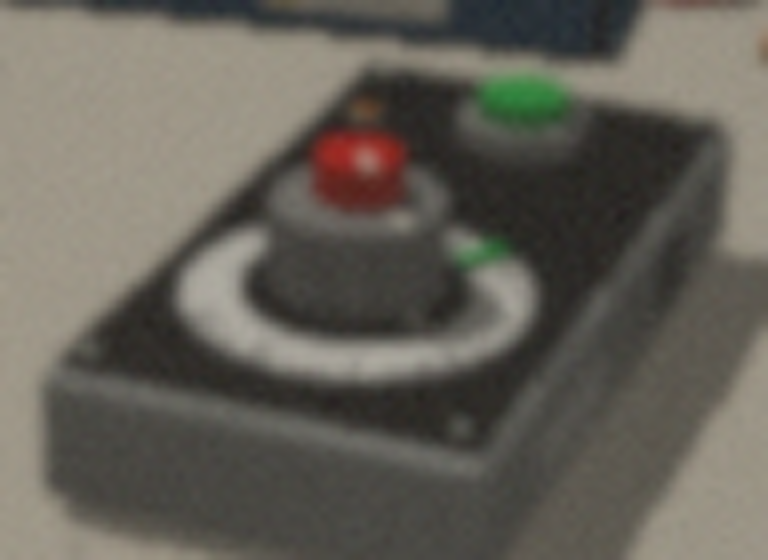

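Top crop: the ring's white mark is at crop (335,380), down-left of the axis, so the angle is negative. The green tab at (545,430), down-right, is positive. The side crop agrees. Next I'll measure these precisely from averaged frames.

```bash
cat > m2.py <<'E'
from h import *
import sys
YAW=np.deg2rad(-1.3)
def avg(n=10,name='top'):
    f=[get_image(name)[0].astype(float) for _ in range(n)]; p=camera_params(name)
    return np.mean(f,0),np.array(p['intrinsics']),np.array(p['extrinsics'])
def rect(im,K,T,c,z,half=.085,s=.0005):
    # world-plane rectification at height z, rows: +x up, cols: +y left
    g=np.arange(-half,half+s/2,s); Y,X=np.meshgrid(-g,-g)
    W=np.stack([c[0]+X,c[1]+Y,np.full_like(X,z),np.ones_like(X)],-1)@np.linalg.inv(T).T
    q=W[...,:3]@K.T; q=q[...,:2]/q[...,2:]
    return cv2.remap(im.astype(np.float32),q[...,0].astype(np.float32),q[...,1].astype(np.float32),cv2.INTER_CUBIC),X,Y
def ang(x,y):  # ring convention in box frame
    return (np.arctan2(y,x)-YAW-np.pi+np.pi)%(2*np.pi)-np.pi
if __name__=='__main__':
    im,K,T=avg(); np.savez(sys.argv[1],im=im,K=K,T=T)
    c=np.array([.506,.165])
    A,X,Y=rect(im,K,T,c,.061)
    L=A.min(-1); r=np.hypot(X,Y)
    # outer edge of white scale along rays
    rr=np.arange(.04,.08,.0005); pts=[]
    for t in np.arange(0,2*np.pi,.03):
        x=rr*np.cos(t); y=rr*np.sin(t)
        v=cv2.remap(L,((.085-y)/.0005)[None].astype(np.float32),((.085-x)/.0005)[None].astype(np.float32),cv2.INTER_LINEAR)[0]
        k=np.gradient(v).argmin(); pts.append((x[k],y[k]))
    pts=np.array(pts)
    for _ in range(3):
        q=np.linalg.lstsq(np.c_[2*pts,np.ones(len(pts))],(pts**2).sum(1),rcond=None)[0]; R0=np.sqrt(q[2]+q[0]**2+q[1]**2)
        e=abs(np.hypot(*(pts-q[:2]).T)-R0); pts=pts[e<max(.0015,1.5*np.median(e))]
    c=c+q[:2]; print('axis',c,'R',R0,len(pts))
    def polar(z,r0,r1,f):
        A,X,Y=rect(im,K,T,c,z); r=np.hypot(X,Y); a=np.arctan2(-Y,-X) # ccw from -x
        a=(a-YAW+np.pi)%(2*np.pi)-np.pi; m=(r>r0)&(r<r1); w=f(A)[m]; return a[m],w,X[m],Y[m]
    gr=lambda A:A[...,1]-np.maximum(A[...,0],A[...,2])
    a,w,x,y=polar(.0645,.040,.066,gr); w=np.clip(w-15,0,None); xy=(w@x/w.sum(),w@y/w.sum())
    print('tab ang',w@a/w.sum(),'r',np.hypot(*xy))
    def peak(z,r0,r1,f,name):
        a,w,_,_=polar(z,r0,r1,f); b=np.linspace(-np.pi,np.pi,181); h=np.array([w[(a>=p)&(a<q)].mean() for p,q in zip(b,b[1:])])
        base=np.median(h); k=h.argmax(); m=(b[:-1]+b[1:])/2; s=[(k+i)%180 for i in range(-10,11)]; ww=np.clip(h[s]-base-.25*(h[k]-base),0,None)
        print(name,m[k],'centroid',m[k]+ww@np.arange(-10,11)*(b[1]-b[0])/ww.sum(),'contrast',h[k]-base)
    mn=lambda A:A.min(-1)
    peak(.098,.019,.029,mn,'ringtop'); peak(.065,.033,.040,mn,'flange')
    peak(.1145,.004,.014,lambda A:A[...,1:].min(-1),'inner')
    A=[cv2.resize(rect(im,K,T,c,z,.07)[0],(390,390))[:,:,::-1] for z in (.065,.098)]
    cv2.imwrite('pics/'+sys.argv[1]+'.png',np.hstack(A))
    s=get_state(); Rm=R.from_rotvec(s['tool_rot']).as_matrix(); print(s['time'],'tool y deg',np.degrees(np.arctan2(Rm[1,1],Rm[0,1])))
E
python3 m2.py a0
```

```text
axis [0.50740832 0.16660855] R 0.06311305035688285 166
tab ang 0.9117672051109752 r 0.05166157302335086
ringtop -0.5759586531581287 centroid -0.6113003837451813 contrast 26.487595
flange -2.321287905152458 centroid -2.349582982064544 contrast 23.703499
inner -0.9599310885968813 centroid -0.9456335029485636 contrast 36.167473
0.6 tool y deg -72.02190115913477[ WARN:0@13.861] global loadsave.cpp:1063 imwrite_ Unsupported depth image for selected encoder is fallbacked to CV_8U.
```

View pics/a0.png

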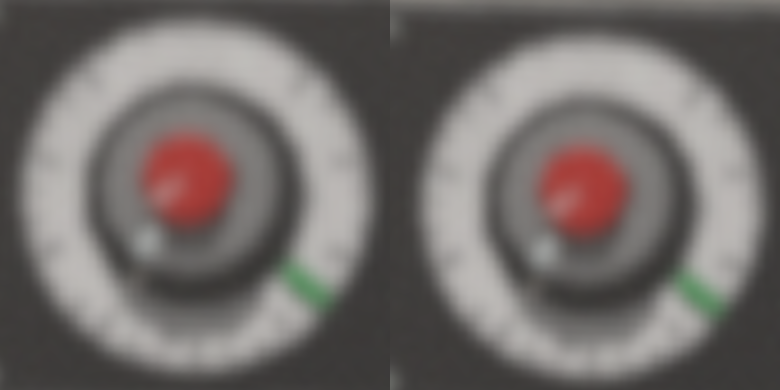

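The axis is at about (0.507, 0.166), the tab at 0.91, the ring at about -0.61 and the inner knob at about -0.95. The ring must turn about 87° anticlockwise. I'll move over at a safe height.

>>> arm_command --pt "87 30 -23 0 0" --pt "87 60 -46 0 0" --pt "87 90 -69 0 0" --pt "87 117 -91 0 0" --pt "87 117 -91 0 0"

```text
time: 1.02
position: [0.2906, -0.4888, 0.2049]
tool_rot: [-3.098, -0.508, -0.006]
ft_force: [0.8, 0.9, -0.2]
grip_width: 1.001
grip_force: 0.0
```

>>> arm_command --pt "87 30 -23 0 0" --pt "87 60 -46 0 0" --pt "87 90 -69 0 0" --pt "87 117 -91 0 0" --pt "87 117 -91 0 0"

```text
time: 1.43
position: [0.3726, -0.3657, 0.2049]
tool_rot: [-3.098, -0.508, -0.005]
ft_force: [0.5, 0.5, -0.2]
grip_width: 0.998
grip_force: 0.0
```

>>> arm_command --pt "87 30 -23 0 0" --pt "87 60 -46 0 0" --pt "87 90 -69 0 0" --pt "87 117 -91 0 0" --pt "87 117 -91 0 0"

```text
time: 1.85
position: [0.4549, -0.2425, 0.2049]
tool_rot: [-3.098, -0.509, -0.006]
ft_force: [0.1, 1.3, 0.7]
grip_width: 1.0
grip_force: 0.0
```

>>> arm_command --pt "87 15 -31 0 0" --pt "87 30 -62 0 0" --pt "87 45 -93 0 0" --pt "87 61 -126 0 0" --pt "87 61 -126 0 0"

```text
time: 2.27
position: [0.4708, -0.1035, 0.205]
tool_rot: [-3.098, -0.507, -0.003]
ft_force: [0.2, 0.1, -0.2]
grip_width: 0.999
grip_force: 0.0
```

>>> arm_command --pt "87 15 -31 0 0" --pt "87 30 -62 0 0" --pt "87 45 -93 0 0" --pt "87 61 -126 0 0" --pt "87 61 -126 0 0"

```text
time: 2.68
position: [0.489, 0.0353, 0.2051]
tool_rot: [-3.097, -0.507, -0.004]
ft_force: [-0.3, 0.9, -0.2]
grip_width: 1.0
grip_force: 0.0
```

>>> arm_command --pt "87 15 -31 0 0" --pt "87 30 -62 0 -7" --pt "87 45 -93 0 -14" --pt "87 61 -126 0 -21" --pt "87 61 -126 0 -21"

```text
time: 3.1
position: [0.507, 0.1739, 0.2049]
tool_rot: [-2.949, -1.068, -0.004]
ft_force: [-0.7, 0.2, 0.6]
grip_width: 0.999
grip_force: 0.0
```

>>> arm_command --pt "87 0 0 0 -7" --pt "87 0 0 0 -14" --pt "87 0 0 0 -21" --pt "87 0 0 0 -21" --pt "87 0 0 0 -21"

```text
time: 3.52
position: [0.5079, 0.1649, 0.2042]
tool_rot: [2.724, 1.564, -0.0]
ft_force: [0.5, 0.4, 0.3]
grip_width: 0.996
grip_force: 0.0
```

>>> arm_command --pt "87 0.5 -1.3 30 0" --pt "87 0.5 -1.3 60 0" --pt "87 0.5 -1.3 80 0" --pt "87 0.5 -1.3 100 0" --pt "87 0.5 -1.3 100 0"

```text
time: 3.93
position: [0.504, 0.1651, 0.1004]
tool_rot: [-2.722, -1.565, 0.011]
ft_force: [-0.8, -0.9, 0.4]
grip_width: 0.999
grip_force: 0.0
```

Run:
```python
from h import *
s=get_state(); Rm=R.from_rotvec(s['tool_rot']).as_matrix(); print(s['position'],s['joint_positions'],s['ft_force'])
d=np.array([.507,.1658,.083])-s['position']; print(1000*Rm.T@d)
```

```text
[0.50395995 0.16508003 0.10039393] [ 0.38978815  0.24258858 -0.84294801  1.84614951  0.19640297  1.14667385
 -1.04872407] [-0.81557722 -0.88078592  0.43924683]
[ 2.23659576  2.3550463  17.37125418]
```

>>> arm_command --pt "87 0 0 8 0" --pt "87 0 0 16 0" --pt "87 0 0 16 0" --pt "87 0 0 16 0"

```text
time: 4.27
position: [0.507, 0.1669, 0.0886]
tool_rot: [2.721, 1.569, 0.001]
ft_force: [-1.5, -0.8, 0.6]
grip_width: 0.999
grip_force: 0.0
```

```bash
cat > st.py <<'E'
from h import *
s=get_state(); Rm=R.from_rotvec(s['tool_rot']).as_matrix(); print(s['time'],s['position'],s['joint_positions'].round(2),s['ft_force'],s['torque'],s['grip_force'],s['grip_width']*87)
d=np.array([.507,.1658,.083])-s['position']; print(1000*Rm.T@d,np.degrees(np.arctan2(Rm[1,1],Rm[0,1])))
E
python3 st.py
```

```text
4.2667 [0.50702735 0.16688343 0.08864876] [ 0.38  0.26 -0.84  1.86  0.21  1.12 -1.06] [-1.47381064 -0.7763095   0.59867586] [ 0.01099322 -0.05652349  0.02468657] 0.0 86.91135169313847
[-0.95316432  0.51649934  5.64869885] -30.055185762169078
```

>>> arm_command --pt "87 -0.6 0.4 5.5 0" --pt "87 -0.6 0.4 5.5 0" --pt "70 -0.6 0.4 5.5 0" --pt "66 -0.6 0.4 5.5 0" --pt "66 -0.6 0.4 5.5 0" --newtons 25

```text
time: 4.68
position: [0.5069, 0.1662, 0.083]
tool_rot: [2.721, 1.57, 0.001]
ft_force: [0.6, 0.7, 1.1]
grip_width: 0.852
grip_force: 0.0
```

>>> arm_command --pt "50 0 0 0 0" --pt "50 0 0 0 0" --pt "50 0 0 0 0" --pt "50 0 0 0 0" --pt "50 0 0 0 0" --newtons 28

```text
time: 5.1
position: [0.5068, 0.1661, 0.0827]
tool_rot: [2.721, 1.57, -0.0]
ft_force: [0.5, 0.4, -0.8]
grip_width: 0.588
grip_force: 0.0
```

```bash
python3 st.py
```

```text
5.1 [0.50675544 0.16613052 0.08271545] [ 0.38  0.27 -0.84  1.86  0.22  1.11 -1.06] [ 0.48908707  0.37903569 -0.75427957] [-0.01983673 -0.06933171 -0.07001282] 0.0 51.12949716256387
[-0.1638666   0.37710679 -0.28452968] -30.01768622120366
```

>>> arm_command --pt "50 0 0 0 0"

```text
time: 5.18
position: [0.5068, 0.1661, 0.0827]
tool_rot: [2.721, 1.57, -0.0]
ft_force: [-0.2, -0.7, 0.4]
grip_width: 0.578
grip_force: 0.0
```

Run:
```python
from h import *
s=get_state(); print(s['grip_width'],s['grip_force'],s['ft_force'])
im,d,K,T=shot('side','g1.png')
a=cv2.resize(im[150:250,280:400],None,fx=6,fy=6,interpolation=cv2.INTER_CUBIC); cv2.imwrite('pics/g1c.png',a[:,:,::-1])
```

```text
0.5776434918192253 0.0 [-0.24520023 -0.66983204  0.36596432]
```

View pics/g1c.png

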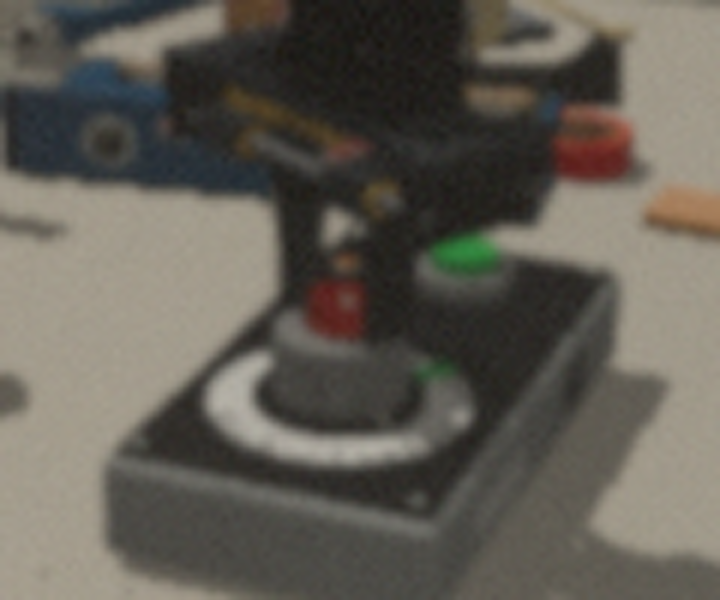

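The crop shows both fingertips above the ring at the inner knob's height, with the near tip at crop (390,345). They hang higher than the geometry says and nothing is gripped. I'll measure the tip height from depth.

Run:
```python
from h import *
im,d,K,T=shot('side'); P=cloud(d,K,T); s=get_state(); c=s['position']; Rm=R.from_rotvec(s['tool_rot']).as_matrix()
L=(P-c)@Rm  # tool frame
z0=np.load('side0.npz'); P0=cloud(z0['d'],z0['K'],z0['T'])
ch=(np.linalg.norm(P-P0,axis=-1)>.03)&(np.linalg.norm(P-c,axis=-1)<.2)&(d>0)
q=L[ch]; 
for lo,hi in((-.06,-.01),(-.01,.06)):
    for z in np.arange(-.12,.03,.01):
        m=(q[:,2]>=z)&(q[:,2]<z+.01)&(abs(q[:,0])<.03)&(q[:,1]>lo)&(q[:,1]<hi)
        if m.sum()>3: print(lo,round(z,3),m.sum(),(1000*np.percentile(q[m],[5,50,95],axis=0)).round()[:,:2].T.tolist())
print(1000*q[:,2].max())
# scene check: red knob top & ring heights, panel from side
for n,p in dict(inner=(.507,.166,.1145),panel=(.49,.06,.06)).items():
    u,v=proj(np.array(p),K,T); print(n,u,v,P0[int(round(v)),int(round(u))])
print(s['position'],proj(c,K,T), proj(c+Rm@[0,0,.014],K,T))
```

```text
-0.06 -0.12 30 [[14.0, 24.0, 30.0], [-55.0, -35.0, -15.0]]
-0.06 -0.11 11 [[19.0, 24.0, 30.0], [-59.0, -57.0, -33.0]]
-0.06 -0.09 5 [[9.0, 15.0, 16.0], [-54.0, -48.0, -40.0]]
-0.06 -0.08 15 [[6.0, 11.0, 13.0], [-42.0, -40.0, -32.0]]
-0.06 -0.07 23 [[-4.0, 10.0, 13.0], [-41.0, -38.0, -28.0]]
-0.06 -0.06 29 [[-7.0, 7.0, 13.0], [-39.0, -36.0, -31.0]]
-0.06 -0.05 21 [[-8.0, 3.0, 12.0], [-37.0, -34.0, -29.0]]
-0.06 -0.04 21 [[-11.0, -0.0, 7.0], [-35.0, -33.0, -32.0]]
-0.06 -0.03 7 [[-11.0, -3.0, 7.0], [-35.0, -33.0, -32.0]]
-0.01 -0.12 47 [[23.0, 25.0, 28.0], [-8.0, 32.0, 55.0]]
-0.01 -0.11 20 [[7.0, 17.0, 30.0], [8.0, 30.0, 32.0]]
-0.01 -0.1 19 [[-8.0, 2.0, 28.0], [29.0, 31.0, 33.0]]
-0.01 -0.09 18 [[-13.0, 9.0, 16.0], [29.0, 32.0, 40.0]]
-0.01 -0.08 27 [[-5.0, 7.0, 12.0], [29.0, 32.0, 41.0]]
-0.01 -0.07 38 [[-8.0, 5.0, 12.0], [24.0, 28.0, 38.0]]
-0.01 -0.06 27 [[-8.0, 7.0, 13.0], [24.0, 27.0, 35.0]]
-0.01 -0.05 25 [[-6.0, 8.0, 12.0], [24.0, 27.0, 34.0]]
-0.01 -0.04 24 [[-6.0, 5.0, 13.0], [24.0, 26.0, 30.0]]
-0.01 -0.03 18 [[-3.0, 6.0, 13.0], [25.0, 27.0, 30.0]]
85.10087608728021
inner 337.1911978511766 198.16075246427795 [0.50779308 0.16539645 0.11459676]
panel 354.6821292977601 202.59906454631147 [0.48888995 0.06017787 0.05894672]
[0.50674136 0.16613001 0.08271107] [337.03457629 208.70115297] [336.93626757 213.24541337]
```

Run:
```python
from h import *
R0=R.from_rotvec([-3.10108818e+00, -4.90703369e-01,6.57e-4]).as_matrix(); c=np.array([0.2004131 , -0.61769977,  0.20314968])
z0=np.load('side0.npz'); P=cloud(z0['d'],z0['K'],z0['T']); L=(P-c)@R0
m=(abs(L[...,0])<.08)&(abs(L[...,1])<.1)&(abs(L[...,2])<.25)&(z0['d']>0)
q=L[m]
for z in np.arange(-.15,.05,.01):
    k=(q[:,2]>=z)&(q[:,2]<z+.01)
    if k.sum(): print(round(z,3),k.sum(),(1000*np.percentile(q[k],[0,50,100],axis=0)).round()[:,:2].T.tolist())
print(proj(c,z0['K'],z0['T']))
# tip height now, top view
im,d,K,T=shot('top'); s=get_state(); c=s['position'];P=cloud(d,K,T)
a=get_state(); print(a['joint_positions'])
a=cv2.resize(z0['im'][60:140,430:540],None,fx=6,fy=6,interpolation=cv2.INTER_CUBIC); 
u,v=(proj(np.array([0.2004131,-0.61769977,0.20314968-.014]),z0['K'],z0['T'])-[430,60])*6
print(u,v); a=a[:,:,::-1].copy(); cv2.circle(a,(int(u),int(v)),4,(0,0,255),-1); cv2.imwrite('pics/t0.png',a)
```

```text
-0.15 53 [[-20.0, 12.0, 27.0], [-54.0, -49.0, 18.0]]
-0.14 86 [[-36.0, 13.0, 39.0], [-91.0, -51.0, 79.0]]
-0.13 91 [[-32.0, 23.0, 39.0], [-100.0, -92.0, 87.0]]
-0.12 79 [[-34.0, 24.0, 40.0], [-99.0, -89.0, 87.0]]
-0.11 103 [[-36.0, 20.0, 40.0], [-93.0, -82.0, 85.0]]
-0.1 82 [[-36.0, 14.0, 39.0], [-95.0, -85.0, 85.0]]
-0.09 14 [[-10.0, 9.0, 37.0], [-75.0, -65.0, 83.0]]
-0.08 27 [[-9.0, 4.0, 13.0], [-66.0, -58.0, 54.0]]
-0.07 29 [[-9.0, 3.0, 14.0], [-65.0, -50.0, 57.0]]
-0.06 32 [[-11.0, 4.0, 13.0], [-62.0, -50.0, 51.0]]
-0.05 30 [[-9.0, 0.0, 13.0], [-60.0, 41.0, 54.0]]
-0.04 30 [[-9.0, 3.0, 13.0], [-59.0, -49.0, 52.0]]
-0.03 30 [[-10.0, 2.0, 12.0], [-57.0, 38.0, 49.0]]
-0.02 4 [[-5.0, 1.0, 12.0], [-55.0, -51.0, -48.0]]
[475.19717492 120.21533075]
[ 0.3791744   0.26547737 -0.83699763  1.86339259  0.21960618  1.10790754
 -1.06329324]
267.7236971900511 381.58301155314734
```

View pics/t0.png

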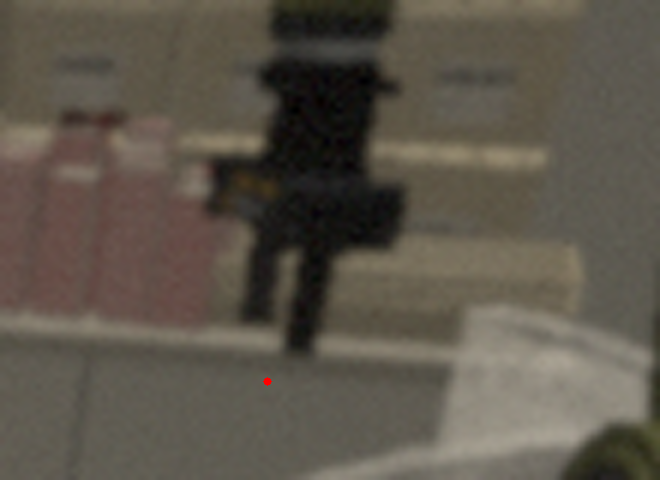

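The start view (marker at 267,381, fingers ending near 320-350) confirms it. The real fingers end about 34 mm short of the reported tool point, both at the start and now. I'll open, lower by a further 33 mm, and watch the force.

>>> arm_command --pt "87 0 0 0 0" --pt "87 0 0 0 0" --pt "87 0 0 0 0" --pt "87 0 0 0 0" --pt "87 0 0 0 0"

```text
time: 5.75
position: [0.5067, 0.1661, 0.0827]
tool_rot: [2.721, 1.57, -0.0]
ft_force: [0.1, -0.2, 0.1]
grip_width: 0.87
grip_force: 0.0
```

>>> arm_command --pt "87 0 0 0 0" --pt "87 0 0 8 0" --pt "87 0 0 16 0" --pt "87 0 0 20 0" --pt "87 0 0 20 0"

```text
time: 6.17
position: [0.5055, 0.1657, 0.061]
tool_rot: [-2.72, -1.57, 0.004]
ft_force: [-0.3, 0.1, 0.4]
grip_width: 0.999
grip_force: 0.0
```

>>> arm_command --pt "87 0 0 4 0" --pt "87 0 0 8 0" --pt "87 0 0 12 0" --pt "87 0 0 12 0" --pt "87 0 0 12 0"

```text
time: 6.58
position: [0.5066, 0.1661, 0.0504]
tool_rot: [-2.721, -1.57, 0.001]
ft_force: [0.1, 0.7, 0.3]
grip_width: 1.0
grip_force: 0.0
```

Run:
```python
from h import *
im,d,K,T=shot('side'); P=cloud(d,K,T); s=get_state(); c=s['position']; Rm=R.from_rotvec(s['tool_rot']).as_matrix()
L=(P-c)@Rm; z0=np.load('side0.npz'); P0=cloud(z0['d'],z0['K'],z0['T'])
ch=(np.linalg.norm(P-P0,axis=-1)>.03)&(np.linalg.norm(P-c,axis=-1)<.2)&(d>0)
q=L[ch]; q=q[(abs(q[:,0])<.03)]
for sg in(-1,1):
    k=q[(q[:,1]*sg>.02)&(q[:,2]<.03)]; k=k[k[:,2]>-.06]; print(sg,np.sort(k[:,2])[-8:].round(4), 'world z', c[2]-np.sort(k[:,2])[-4:])
    print((1000*np.percentile(k,[5,50,95],axis=0)).round(1).tolist())
print(s['time'],c,s['ft_force'],s['grip_width'])
```

```text
-1 [-0.0309 -0.0309 -0.0299 -0.0296 -0.0292 -0.0268 -0.0255 -0.0034] world z [0.07991386 0.07749421 0.07615708 0.05412251]
[[-9.1, -57.1, -58.5], [1.0, -53.3, -43.6], [11.7, -50.5, -29.4]]
1 [-0.0342 -0.033  -0.0327 -0.0324 -0.0288 -0.0277 -0.027  -0.025 ] world z [0.0794667  0.07836033 0.07765551 0.07565678]
[[-5.4, 43.1, -58.8], [8.1, 46.0, -47.2], [12.3, 53.0, -29.1]]
6.6333 [0.50674535 0.16618179 0.05069256] [ 0.49199229 -1.29382244  0.47532386] 0.9978775764223667
```

>>> arm_command --pt "66 0 0 0 0" --pt "66 0 0 0 0" --pt "66 0 0 0 0" --pt "66 0 0 0 0" --pt "66 0 0 0 0" --newtons 28

```text
time: 7.05
position: [0.5068, 0.1661, 0.0508]
tool_rot: [2.721, 1.57, 0.0]
ft_force: [-0.1, 0.0, 1.2]
grip_width: 0.777
grip_force: 0.0
```

>>> arm_command --pt "58 0 0 0 0" --pt "58 0 0 0 0" --pt "58 0 0 0 0" --pt "58 0 0 0 0" --pt "58 0 0 0 0"

```text
time: 7.47
position: [0.5066, 0.1662, 0.0508]
tool_rot: [-2.721, -1.57, 0.0]
ft_force: [-1.2, 0.6, 2.0]
grip_width: 0.71
grip_force: 28.0
```

```bash
python3 st.py
```

```text
7.4667 [0.50664391 0.16617741 0.05075837] [ 0.36  0.31 -0.82  1.89  0.26  1.05 -1.09] [-1.18439801  0.61248672  1.97049258] [-0.02870805  0.08956289 -0.04617233] 28.000063179060817 61.759896930257135
[ -0.15398752   0.49320753 -32.2416673 ] -30.020333956313287
```

Gripped: 61.8 mm, 28 N, negligible side force. Turning anticlockwise, which is negative spin.

>>> arm_command --pt "58 0 0 0 -4" --pt "58 0 0 0 -9" --pt "58 0 0 0 -14" --pt "58 0 0 0 -19" --pt "58 0 0 0 -20"

```text
time: 7.88
position: [0.5071, 0.166, 0.0507]
tool_rot: [2.404, 2.022, 0.001]
ft_force: [0.8, 0.4, -0.2]
grip_width: 0.704
grip_force: 28.0
```

>>> arm_command --pt "58 0 0 0 -4" --pt "58 0 0 0 -9" --pt "58 0 0 0 -14" --pt "58 0 0 0 -19" --pt "58 0 0 0 -20"

```text
time: 8.3
position: [0.5076, 0.166, 0.0508]
tool_rot: [2.019, 2.406, 0.002]
ft_force: [3.1, 0.2, -2.0]
grip_width: 0.704
grip_force: 28.0
```

```bash
python3 st.py
```

```text
8.3 [0.50762887 0.16602099 0.05077715] [ 0.46  0.35 -0.95  1.89  0.32  1.06 -0.44] [ 3.06038072  0.18417908 -1.99493484] [ 0.03613953 -0.64726493 -0.11609062] 27.99949191045016 61.23476316875757
[ -0.10037239  -0.60796059 -32.2238487 ] 10.015021532878453
```

>>> arm_command --pt "58 0 0 0 -4" --pt "58 0 0 0 -9" --pt "58 0 0 0 -14" --pt "58 0 0 0 -19" --pt "58 0 0 0 -20"

```text
time: 8.72
position: [0.5081, 0.1662, 0.0508]
tool_rot: [1.571, 2.719, 0.003]
ft_force: [5.2, 1.2, -4.4]
grip_width: 0.713
grip_force: 28.0
```

>>> arm_command --pt "58 0 0 0 -4" --pt "58 0 0 0 -9" --pt "58 0 0 0 -14" --pt "58 0 0 0 -19" --pt "58 0 0 0 -22"

```text
time: 9.13
position: [0.5085, 0.1666, 0.0508]
tool_rot: [1.023, 2.968, 0.004]
ft_force: [7.2, 2.3, -5.7]
grip_width: 0.705
grip_force: 28.0
```

>>> arm_command --pt "58 0 0 0 -3" --pt "58 0 0 0 -5" --pt "58 0 0 0 -5" --pt "58 0 0 0 -5"

```text
time: 9.47
position: [0.5086, 0.1667, 0.0508]
tool_rot: [0.898, 3.008, 0.005]
ft_force: [6.2, 1.7, -6.3]
grip_width: 0.703
grip_force: 28.0
```

```bash
python3 st.py
```

```text
9.4667 [0.50859204 0.16668581 0.05082542] [ 0.58  0.42 -1.11  1.89  0.42  1.09  0.29] [ 6.24122035  1.71598171 -6.31363908] [ 0.3897354  -1.54054259  0.10045617] 28.002525712363422 61.16513297974686
[  0.78275254  -1.4980566  -32.1817648 ] 56.75942922450841
```

>>> arm_command --pt "66 0 0 0 0" --pt "75 0 0 0 0" --pt "87 0 0 0 0" --pt "87 0 0 0 0" --pt "87 0 0 0 0"

```text
time: 9.88
position: [0.5063, 0.166, 0.0506]
tool_rot: [-0.894, -3.011, 0.001]
ft_force: [0.1, 0.6, 0.4]
grip_width: 0.954
grip_force: 0.0
```

>>> arm_command --pt "87 0 0 0 0" --pt "87 0 0 -10 0" --pt "87 0 0 -40 0" --pt "87 0 0 -75 0" --pt "87 0 0 -110 0"

```text
time: 10.3
position: [0.5059, 0.1664, 0.1622]
tool_rot: [-0.891, -3.011, 0.001]
ft_force: [0.9, -0.4, -0.0]
grip_width: 0.997
grip_force: 0.0
```

>>> arm_command --pt "87 -20 -30 0 0" --pt "87 -40 -60 0 0" --pt "87 -60 -90 0 0" --pt "87 -80 -120 0 0" --pt "87 -100 -150 0 0"

```text
time: 10.72
position: [0.5087, -0.0157, 0.1616]
tool_rot: [0.892, 3.011, -0.002]
ft_force: [0.5, -0.7, -0.5]
grip_width: 0.995
grip_force: 0.0
```

>>> arm_command --pt "87 -20 -30 0 0" --pt "87 -40 -60 0 0" --pt "87 -60 -90 0 0" --pt "87 -80 -120 0 0" --pt "87 -100 -150 0 0"

```text
time: 11.13
position: [0.5108, -0.1962, 0.1617]
tool_rot: [0.893, 3.011, -0.001]
ft_force: [0.6, -0.7, -0.0]
grip_width: 1.0
grip_force: 0.0
```

```bash
python3 m2.py a1 2>/dev/null; python3 st.py
```

```text
axis [0.50745214 0.16663064] R 0.06319958985052729 168
tab ang 0.9098556432827157 r 0.051891208840099616
ringtop 0.9250245035569948 centroid 0.9513842008996263 contrast 31.02124
flange -2.7052603405912103 centroid -2.701286881704813 contrast 25.933556
inner -0.9599310885968813 centroid -0.94258633368891 contrast 37.405075
11.6333 tool y deg 57.1139683666808
11.6333 [ 0.51120304 -0.19305353  0.16101761] [ 1.27  0.28 -1.1   1.74  0.26  1.28  1.1 ] [-0.79657953  0.2085452  -0.71489861] [ 0.07715028 -0.12501049 -0.01796407] 0.0 86.91707238094308
[198.40677627 299.09952813  77.81060723] 57.1139683666808
```

View pics/a1.png

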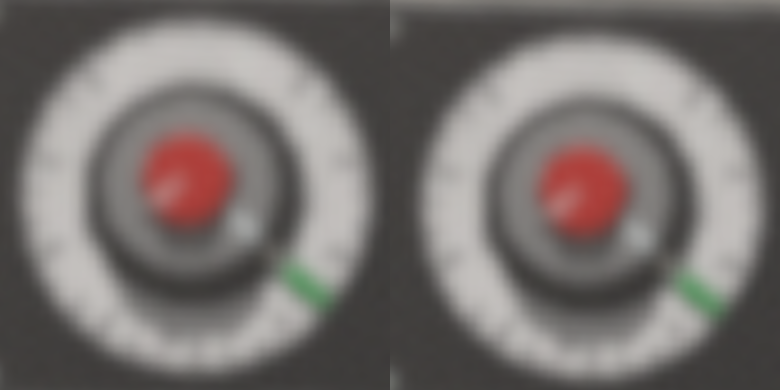

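The picture shows the ring's white marks at left (240,222) and (270,258), running into the tab at (305,285). The red knob's line is unchanged. I'll check the residual more carefully in the tab's own plane.

```bash
cat > m3.py <<'E'
from m2 import *
import sys
for f,t0 in [(a.split(':')[0],float(a.split(':')[1])) for a in sys.argv[1:]]:
    z=np.load(f+'.npz'); im,K,T=z['im'],z['K'],z['T']; c=np.array([.50743,.16662])
    def pol(zz,r,a,c=c,ch=lambda A:A.min(-1)):
        A,X,Y=rect(im,K,T,c,zz); L=ch(A); r,a=np.meshgrid(r,a,indexing='ij'); b=a+YAW
        x=-r*np.cos(b); y=-r*np.sin(b)
        return cv2.remap(L,((.085-y)/.0005).astype(np.float32),((.085-x)/.0005).astype(np.float32),cv2.INTER_LINEAR)
    a=np.linspace(t0-.3,t0+.3,121)
    def cent(p):
        p=p-np.linspace(np.mean(p[:15]),np.mean(p[-15:]),len(p)); k=p.argmax(); w=np.clip(p-.3*p[k],0,None); w[abs(np.arange(len(p))-k)>35]=0; return round(float(w@a/w.sum()),3),round(float(p[k]),1)
    print(f,'flange z.065',[(r,cent(pol(.065,[r],a)[0])) for r in (.034,.035,.036,.037,.038,.039)])
    # ring-top circle: outer edge grey->dark at z .098
    aa=np.arange(-np.pi,np.pi,.05); rr=np.arange(.024,.037,.00025); V=pol(.098,rr,aa); k=np.gradient(V,axis=0).argmin(0); b=aa+YAW
    pts=np.c_[-rr[k]*np.cos(b),-rr[k]*np.sin(b)]
    for _ in range(4):
        q=np.linalg.lstsq(np.c_[2*pts,np.ones(len(pts))],(pts**2).sum(1),rcond=None)[0]; R0=np.sqrt(q[2]+q[0]**2+q[1]**2); e=abs(np.hypot(*(pts-q[:2]).T)-R0); pts=pts[e<max(.0006,2*np.median(e))]
    print(' top centre off mm',1000*q[:2],'R',R0,len(pts))
    print(' ringtop corrected',[(r,cent(pol(.098,[r],a,c+q[:2])[0])) for r in (.021,.023,.025,.027,.029)])
    a=np.linspace(.6,1.2,121); g=lambda A:A[...,1]-np.maximum(A[...,0],A[...,2])
    print(' tab',[(r,cent(pol(.065,[r],a,ch=g)[0])) for r in (.045,.048,.052,.056,.06)])
E
python3 m3.py a0:-.6 a1:.91
```

```text
a0 flange z.065 [(0.034, (-0.605, 17.5)), (0.035, (-0.591, 18.7)), (0.036, (-0.584, 18.9)), (0.037, (-0.579, 16.6)), (0.038, (-0.574, 13.0)), (0.039, (-0.572, 9.1))]
 top centre off mm [-1.49864894 -0.37287301] R 0.029933349183714233 85
 ringtop corrected [(0.021, (-0.633, 28.1)), (0.023, (-0.631, 32.7)), (0.025, (-0.623, 33.5)), (0.027, (-0.628, 32.1)), (0.029, (-0.615, 25.1))]
 tab [(0.045, (0.914, 37.0)), (0.048, (0.912, 42.5)), (0.052, (0.91, 42.6)), (0.056, (0.912, 41.6)), (0.06, (0.911, 32.2))]
a1 flange z.065 [(0.034, (0.95, 23.3)), (0.035, (0.947, 24.0)), (0.036, (0.949, 23.2)), (0.037, (0.951, 18.2)), (0.038, (0.951, 11.1)), (0.039, (1.005, 5.2))]
 top centre off mm [-1.54484047 -0.41247747] R 0.029996654957395653 95
 ringtop corrected [(0.021, (0.961, 23.7)), (0.023, (0.955, 24.7)), (0.025, (0.957, 28.1)), (0.027, (0.949, 27.3)), (0.029, (0.951, 23.2))]
 tab [(0.045, (0.911, 37.4)), (0.048, (0.91, 44.5)), (0.052, (0.909, 44.6)), (0.056, (0.911, 42.8)), (0.06, (0.911, 34.1))]
```

```bash
cat > m4.py <<'E'
from m2 import *
c=np.array([.50743,.16662]); D=np.deg2rad(86.9)
def blob(f,zz,t,r0,r1):
    z=np.load(f+'.npz'); A,X,Y=rect(z['im'],z['K'],z['T'],c,zz); L=A.min(-1); r=np.hypot(X,Y); a=np.arctan2(-Y,-X)-YAW
    bg=cv2.medianBlur(np.clip(L,0,255).astype(np.uint8),71).astype(float) if zz>.09 else 0
    m=(r>r0)&(r<r1)&(abs(a-t)<.45); ring=(r>r0)&(r<r1)&(abs(a-t)<.8)&~m
    w=np.where(m,L-np.median(L[ring]),0); w=np.clip(w-.35*w.max(),0,None); return np.array([(w*X).sum(),(w*Y).sum()])/w.sum()
for zz,r0,r1 in((.098,.015,.0285),(.098,.018,.0285),(.098,.015,.030)):
    p0,p1=blob('a0',zz,-.6,r0,r1),blob('a1',zz,.93,r0,r1)
    Rm=np.array([[np.cos(D),-np.sin(D)],[np.sin(D),np.cos(D)]]); e=np.linalg.solve(np.eye(2)-Rm,p1-Rm@p0)
    an=lambda v:np.arctan2(-v[1],-v[0])-YAW
    print(an(p0),an(p1),'e mm',1000*e,'r',1000*np.hypot(*(p1-e)),'ang',an(p0-e),an(p1-e))
# red knob top centre -> axis offset at z .1145
z=np.load('a1.npz'); A,X,Y=rect(z['im'],z['K'],z['T'],c,.1145); w=(A[...,0]-A[...,1:].max(-1)); w=np.clip(w-20,0,None); m=np.hypot(X,Y)<.03; print('red off',1000*(w*X)[m].sum()/w[m].sum(),1000*(w*Y)[m].sum()/w[m].sum())
E
python3 m4.py
```

```text
-0.6112018452881715 0.958538888322786 e mm [0.83790344 0.72368923] r 24.977908169291435 ang -0.5679752173767487 0.9487159026063237
-0.6082902928465226 0.954790564783009 e mm [0.72240451 0.72392887] r 24.992952663599386 ang -0.5678395107318824 0.9488516092511898
-0.6095321907618224 0.957511979441325 e mm [0.78949446 0.78076168] r 25.18507422013794 ang -0.5659848643884717 0.9507062555946006
red off 0.004311370351805572 -0.9429632098869494
```

Three methods agree: the ring is at about 0.949 and the tab at 0.911, a 2.2° overshoot. I'll regrip and turn back 2.2°.

>>> arm_command --pt "87 20 30 0 0" --pt "87 40 60 0 0" --pt "87 60 90 0 0" --pt "87 80 120 0 0" --pt "87 100 150 0 0"

```text
time: 12.05
position: [0.5084, -0.0119, 0.1609]
tool_rot: [0.891, 3.012, -0.002]
ft_force: [0.8, 0.4, -0.8]
grip_width: 1.0
grip_force: 0.0
```

>>> arm_command --pt "87 25 37 0 0" --pt "87 50 75 0 0" --pt "87 75 112 0 0" --pt "87 100 150 0 0" --pt "87 100 150 0 0"

```text
time: 12.47
position: [0.5046, 0.1747, 0.1616]
tool_rot: [0.878, 3.016, 0.006]
ft_force: [-0.7, -0.7, -0.4]
grip_width: 1.001
grip_force: 0.0
```

>>> arm_command --pt "87 0 0 0 0" --pt "87 0 0 20 0" --pt "87 0 0 45 0" --pt "87 0 0 60 0" --pt "87 0 0 60 0"

```text
time: 12.88
position: [0.5045, 0.1639, 0.0976]
tool_rot: [-0.892, -3.007, 0.006]
ft_force: [-0.9, -0.5, 0.0]
grip_width: 1.001
grip_force: 0.0
```

```bash
python3 st.py
```

```text
12.8833 [0.50453521 0.16394996 0.09764626] [ 0.64  0.36 -1.17  1.84  0.36  1.18  0.35] [-0.91842665 -0.48524196  0.01405662] [-0.02976637 -0.10513126  0.02006192] 0.0 87.0590887689189
[-1.10534629  2.96540392 14.6285824 ] 56.94663753634943
```

Settle, then descend the last 50 mm.

>>> arm_command --pt "87 0 0 0 0" --pt "87 0 0 15 0" --pt "87 0 0 30 0" --pt "87 0 0 30 0" --pt "87 0 0 30 0"

```text
time: 13.3
position: [0.5061, 0.1657, 0.07]
tool_rot: [-0.892, -3.011, 0.001]
ft_force: [0.3, -0.4, 0.7]
grip_width: 1.001
grip_force: 0.0
```

>>> arm_command --pt "87 0 0 8 0" --pt "87 0 0 16 0" --pt "87 0 0 20 0" --pt "87 0 0 20 0" --pt "87 0 0 20 0"

```text
time: 13.72
position: [0.5065, 0.1662, 0.0505]
tool_rot: [-0.892, -3.012, 0.0]
ft_force: [0.2, -0.7, -0.5]
grip_width: 0.998
grip_force: 0.0
```

```bash
python3 st.py
```

```text
13.7167 [0.50652222 0.16617615 0.0504506 ] [ 0.58  0.43 -1.11  1.89  0.43  1.1   0.29] [ 0.1811681  -0.67824796 -0.51187884] [ 0.0474012  -0.15403012  0.05829682] 0.0 86.82405491317633
[ -0.58940476  -0.06680401 -32.54967208] 56.99431560772039
```

>>> arm_command --pt "66 0 0 0 0" --pt "66 0 0 0 0" --pt "66 0 0 0 0" --pt "66 0 0 0 0" --pt "66 0 0 0 0" --newtons 28

```text
time: 14.13
position: [0.5069, 0.1661, 0.0509]
tool_rot: [0.893, 3.012, -0.0]
ft_force: [-0.2, -0.3, 0.4]
grip_width: 0.779
grip_force: 0.0
```

>>> arm_command --pt "58 0 0 0 0" --pt "58 0 0 0 0" --pt "58 0 0 0 0" --pt "58 0 0 0 0" --pt "58 0 0 0 0"

```text
time: 14.55
position: [0.5076, 0.1673, 0.051]
tool_rot: [0.892, 3.011, 0.004]
ft_force: [4.1, 3.6, -3.7]
grip_width: 0.707
grip_force: 28.0
```

```bash
python3 st.py
```

```text
14.55 [0.50760494 0.16732695 0.05096489] [ 0.58  0.43 -1.12  1.89  0.43  1.1   0.29] [ 4.11381334  3.62919248 -3.70193678] [ 0.8038492  -0.83676222 -0.06566129] 28.001372320577502 61.46580003524337
[ -0.33962842  -1.5166404  -32.03951379] 57.00242735282397
```

>>> arm_command --pt "58 0 0 0 1.1" --pt "58 0 0 0 2.2" --pt "58 0 0 0 2.2" --pt "58 0 0 0 2.2" --pt "58 0 0 0 2.2"

```text
time: 14.97
position: [0.5076, 0.1673, 0.051]
tool_rot: [0.95, 2.993, 0.004]
ft_force: [3.4, 3.9, -3.9]
grip_width: 0.706
grip_force: 28.0
```

```bash
python3 st.py
```

```text
14.9667 [0.50761037 0.1673035  0.05096221] [ 0.58  0.42 -1.11  1.89  0.42  1.09  0.26] [ 3.36473512  3.87447069 -3.86711433] [ 0.73643132 -0.84995168 -0.0672261 ] 28.001178572885692 61.43326772335744
[ -0.38124096  -1.48779561 -32.0420703 ] 54.80070627238339
```

>>> arm_command --pt "66 0 0 0 0" --pt "75 0 0 0 0" --pt "87 0 0 0 0" --pt "87 0 0 0 0" --pt "87 0 0 0 0"

```text
time: 15.38
position: [0.5065, 0.1657, 0.0506]
tool_rot: [-0.951, -2.994, 0.001]
ft_force: [-0.3, 1.2, 0.4]
grip_width: 0.956
grip_force: 0.0
```

>>> arm_command --pt "87 0 0 0 0" --pt "87 0 0 -10 0" --pt "87 0 0 -40 0" --pt "87 0 0 -75 0" --pt "87 0 0 -110 0"

```text
time: 15.8
position: [0.506, 0.1663, 0.1622]
tool_rot: [-0.949, -2.994, 0.001]
ft_force: [0.2, -0.5, 0.6]
grip_width: 1.003
grip_force: 0.0
```

>>> arm_command --pt "87 -20 -29 0 0" --pt "87 -40 -58 0 0" --pt "87 -60 -87 0 0" --pt "87 -82 -117 0 0" --pt "87 -103 -147 0 0"

```text
time: 16.22
position: [0.506, -0.0149, 0.1616]
tool_rot: [0.949, 2.993, -0.002]
ft_force: [1.0, -0.8, -0.6]
grip_width: 1.002
grip_force: 0.0
```

>>> arm_command --pt "87 -20 -29 0 0" --pt "87 -40 -58 0 0" --pt "87 -60 -87 0 0" --pt "87 -82 -117 0 0" --pt "87 -103 -147 0 0"

```text
time: 16.63
position: [0.5054, -0.1947, 0.1617]
tool_rot: [0.95, 2.994, -0.002]
ft_force: [1.3, -0.6, -0.6]
grip_width: 1.003
grip_force: 0.0
```

```bash
python3 m2.py a2 2>/dev/null; python3 m3.py a2:.91; sed -i "s/'a1'/'a2'/;s/86.9/84.7/" m4.py; python3 m4.py; python3 st.py
```

```text
axis [0.50751217 0.16656829] R 0.06313087334648665 167
tab ang 0.908623708115024 r 0.05191940755978724
ringtop 0.8901179185171082 centroid 0.913796045102777 contrast 29.662811
flange -2.7052603405912103 centroid -2.7062632069174644 contrast 26.563393
inner -0.9599310885968813 centroid -0.9425826057572028 contrast 36.76436
17.1333 tool y deg 54.918117841566136
a2 flange z.065 [(0.034, (0.902, 24.7)), (0.035, (0.902, 26.2)), (0.036, (0.903, 28.0)), (0.037, (0.905, 25.8)), (0.038, (0.898, 20.5)), (0.039, (0.886, 14.3))]
 top centre off mm [-1.45661966 -0.42567799] R 0.030081634233135392 86
 ringtop corrected [(0.021, (0.928, 25.7)), (0.023, (0.925, 26.7)), (0.025, (0.934, 27.0)), (0.027, (0.919, 25.8)), (0.029, (0.918, 22.9))]
 tab [(0.045, (0.914, 37.2)), (0.048, (0.911, 44.6)), (0.052, (0.909, 44.3)), (0.056, (0.91, 42.5)), (0.06, (0.91, 33.1))]
-0.6112018452881715 0.9274146471910458 e mm [0.98408483 0.81872737] r 25.046907443072843 ang -0.5615733361568438 0.9167205402823533
-0.6082902928465226 0.9206715060229007 e mm [0.81571213 0.80554594] r 25.02530039079916 ang -0.5630543895553155 0.9152394868838816
-0.6095321907618224 0.9269275847285634 e mm [0.94227869 0.90420579] r 25.244294340117712 ang -0.5585573553756824 0.9197365210635147
red off 0.004311370351805572 -0.9429632098869494
17.1333 [ 0.50575244 -0.19151861  0.1610354 ] [ 1.28  0.27 -1.1   1.75  0.25  1.27  1.08] [0.32733577 0.28723216 0.58193622] [ 0.01246093 -0.13933205 -0.00740499] 0.0 86.9913912477655
[204.38418158 293.15762819  77.80345581] 54.918117841566136
```

View pics/a2.png

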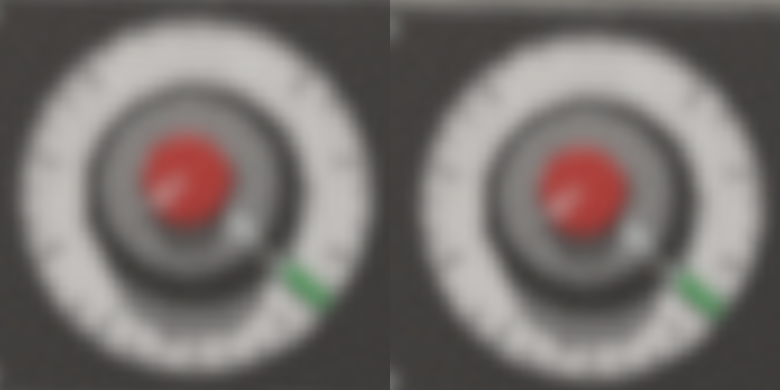

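The ring is now at about 0.902-0.92 against the tab at 0.910, and the inner knob is unchanged (-0.943). Now the button: close the fingers and move over it.

>>> arm_command --pt "0 25 32 0 0" --pt "0 50 64 0 0" --pt "0 75 96 0 0" --pt "0 100 128 0 0" --pt "0 129 164 0 0" --newtons 20

```text
time: 17.55
position: [0.4945, 0.0131, 0.1609]
tool_rot: [0.949, 2.994, -0.002]
ft_force: [0.5, 1.1, -0.0]
grip_width: 0.708
grip_force: 0.0
```

>>> arm_command --pt "0 0 0 20 0" --pt "0 0 0 45 0" --pt "0 0 0 70 0" --pt "0 0 0 70 0" --pt "0 0 0 70 0"

```text
time: 17.97
position: [0.4939, 0.0119, 0.0903]
tool_rot: [-0.947, -2.993, -0.0]
ft_force: [0.5, -0.0, 0.1]
grip_width: 0.324
grip_force: 0.0
```

Run:
```python
from h import *
im,d,K,T=shot('side'); P=cloud(d,K,T); s=get_state(); c=s['position']; Rm=R.from_rotvec(s['tool_rot']).as_matrix()
L=(P-c)@Rm; z0=np.load('side0.npz'); P0=cloud(z0['d'],z0['K'],z0['T'])
ch=(np.linalg.norm(P-P0,axis=-1)>.02)&(d>0)&(abs(L[...,0])<.03)&(abs(L[...,1])<.04)&(L[...,2]>-.06)&(L[...,2]<.02)
q=L[ch]; print(np.sort(q[:,2])[-8:],(1000*np.percentile(q,[5,50,95],axis=0)).round(1).tolist())
print(s['time'],c,s['grip_width'],s['ft_force']); print(1000*Rm.T@(np.array([.4945,.0165,.061])-c))
b=P0[185:200,345:370].reshape(-1,3); print(np.percentile(b[:,2],[50,80,90,95]))
a=cv2.resize(im[140:240,290:410],None,fx=6,fy=6,interpolation=cv2.INTER_CUBIC); cv2.imwrite('pics/b1.png',a[:,:,::-1])
```

```text
[-0.01943633 -0.01932815 -0.01924112 -0.01886723 -0.01878376 -0.01856618
 -0.01855779 -0.01716391] [[-7.8, -21.7, -58.2], [7.4, -12.2, -39.9], [12.7, 26.8, -19.6]]
18.0167 [0.495191   0.01172208 0.09147733] 0.27911285673761815 [ 0.65468753 -0.83746496  0.45337088]
[ 3.31332797  3.49238354 30.47947726]
[0.06091979 0.07311107 0.08139777 0.08244749]
```

View pics/b1.png

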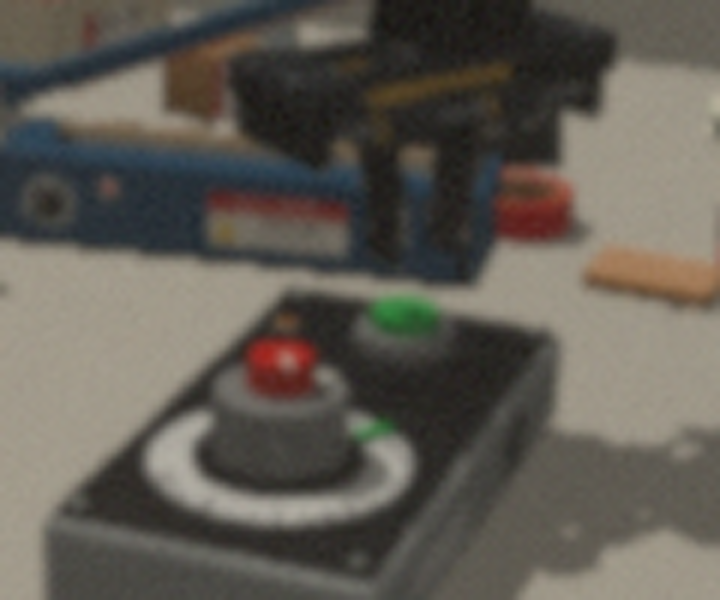

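The closing fingers hang about 30 mm above the green button, which is at crop (403,315). Centre, finish closing, then descend in small steps.

>>> arm_command --pt "0 3.3 3.5 0 0" --pt "0 3.3 3.5 0 0" --pt "0 3.3 3.5 10 0" --pt "0 3.3 3.5 20 0" --pt "0 3.3 3.5 20 0"

```text
time: 18.43
position: [0.4928, 0.0152, 0.0688]
tool_rot: [-0.95, -2.992, 0.002]
ft_force: [-0.7, -0.1, -0.1]
grip_width: 0.015
grip_force: 0.0
```

>>> arm_command --pt "0 0 0 3 0" --pt "0 0 0 6 0" --pt "0 0 0 6 0" --pt "0 0 0 6 0" --pt "0 0 0 6 0"

```text
time: 18.85
position: [0.4944, 0.0158, 0.0648]
tool_rot: [0.95, 2.994, 0.0]
ft_force: [0.6, 0.2, 0.6]
grip_width: 0.003
grip_force: 0.0
```

Run:
```python
from h import *
s=get_state(); c=s['position']; Rm=R.from_rotvec(s['tool_rot']).as_matrix(); print(c,s['ft_force'],s['grip_width'],s['grip_force'],1000*Rm.T@(np.array([.4945,.0165,.061])-c))
```

```text
[0.49438231 0.0157834  0.06482308] [0.57918196 0.17498486 0.55180231] 0.003129316654061258 0.0 [0.31727464 0.65305824 3.82310439]
```

>>> arm_command --pt "0 0 0.5 2 0" --pt "0 0 0.5 4 0" --pt "0 0 0.5 4 0" --pt "0 0 0.5 4 0"

```text
time: 19.18
position: [0.4948, 0.016, 0.0609]
tool_rot: [0.95, 2.994, -0.0]
ft_force: [-0.3, -0.2, 3.7]
grip_width: 0.004
grip_force: 1.6
```

>>> arm_command --pt "0 0 0 1.5 0" --pt "0 0 0 3 0" --pt "0 0 0 3 0" --pt "0 0 0 3 0"

```text
time: 19.52
position: [0.4949, 0.0159, 0.0582]
tool_rot: [0.951, 2.994, -0.001]
ft_force: [-1.6, -1.2, 7.7]
grip_width: 0.006
grip_force: 3.5
```

>>> arm_command --pt "0 0 0 1 0" --pt "0 0 0 2 0" --pt "0 0 0 2 0" --pt "0 0 0 2 0"

```text
time: 19.85
position: [0.4949, 0.0159, 0.0578]
tool_rot: [-0.951, -2.994, 0.003]
ft_force: [-7.6, -1.8, 23.0]
grip_width: 0.005
grip_force: 11.5
```

The force jumped from 8 to 23 N with almost no further travel, so the button is fully in. Releasing and retreating.

>>> arm_command --pt "0 0 0 -4 0" --pt "0 0 0 -12 0" --pt "0 0 0 -40 0" --pt "0 0 0 -75 0" --pt "0 0 0 -110 0"

```text
time: 20.27
position: [0.4935, 0.0169, 0.1661]
tool_rot: [-0.948, -2.992, -0.001]
ft_force: [0.8, -1.8, 0.2]
grip_width: 0.01
grip_force: 0.0
```

>>> arm_command --pt "0 -20 -29 0 0" --pt "0 -40 -58 0 0" --pt "0 -60 -87 0 0" --pt "0 -82 -117 0 0" --pt "0 -103 -147 0 0"

```text
time: 20.68
position: [0.4936, -0.165, 0.1657]
tool_rot: [0.95, 2.994, -0.001]
ft_force: [0.9, 0.8, 0.0]
grip_width: 0.006
grip_force: 0.0
```

>>> arm_command --pt "0 0 0 0 0" --pt "0 0 0 0 0" --pt "0 0 0 0 0"

```text
time: 20.93
position: [0.4938, -0.1623, 0.1654]
tool_rot: [-0.95, -2.994, -0.002]
ft_force: [0.3, -0.1, 0.2]
grip_width: 0.005
grip_force: 0.0
```

```bash
python3 m2.py a3 2>/dev/null; python3 m3.py a3:.91
python3 - <<'E'
from h import *
im,d,K,T=shot('side'); z0=np.load('side0.npz')
for dd in(d,z0['d']): print(np.percentile(cloud(dd,K,T)[185:200,345:370,2],[80,90,95]))
s=get_state(); print(s['time'],s['position'],s['ft_force'],np.abs(s['qd']).max())
t0=np.load('top0.npz'); im,d,K,T=shot('top'); df=cv2.absdiff(im,t0['im']).max(-1); df=cv2.medianBlur(df,5)
n,l,st,c=cv2.connectedComponentsWithStats((df>35).astype(np.uint8)); print([s.tolist() for s in st[1:] if s[4]>6])
E
```

```text
axis [0.50743011 0.1666212 ] R 0.06310110235329433 165
tab ang 0.9106380133487287 r 0.05186369325313744
ringtop 0.9250245035569948 centroid 0.9158062498437739 contrast 29.863739
flange -2.7052603405912103 centroid -2.7030390218755453 contrast 27.253532
inner -0.9599310885968813 centroid -0.9454317234531395 contrast 37.112267
21.4333 tool y deg 54.808454636205866
a3 flange z.065 [(0.034, (0.906, 24.7)), (0.035, (0.906, 26.6)), (0.036, (0.906, 28.4)), (0.037, (0.906, 26.0)), (0.038, (0.899, 20.8)), (0.039, (0.887, 14.2))]
 top centre off mm [-1.44312818 -0.40400946] R 0.02997338585594512 81
 ringtop corrected [(0.021, (0.937, 25.3)), (0.023, (0.922, 26.6)), (0.025, (0.925, 28.3)), (0.027, (0.915, 27.3)), (0.029, (0.919, 22.4))]
 tab [(0.045, (0.913, 36.5)), (0.048, (0.911, 44.4)), (0.052, (0.909, 44.2)), (0.056, (0.911, 42.8)), (0.06, (0.91, 33.3))]
[0.07301875 0.08122718 0.08232088]
[0.07311107 0.08139777 0.08244749]
21.4833 [ 0.49400289 -0.16321101  0.16577512] [-0.2689957  -0.19660451  0.53666034] 0.0023551572651047347
[[377, 175, 99, 225, 6618], [366, 250, 47, 32, 792], [609, 293, 17, 9, 94], [461, 307, 5, 22, 53], [578, 309, 62, 91, 4416], [380, 326, 23, 74, 1295], [464, 335, 2, 7, 11], [463, 347, 5, 12, 38], [465, 361, 4, 7, 19], [523, 398, 8, 2, 14]]
```

The ring sits on the tab, the inner knob and tab are unchanged, and the button is back out. The only other changes in the picture are in the region where the arm now stands. Handing in.

```bash
python3 -c "
from bench import *
print(close_job())"
```

```text
the job is handed in; nothing more can be done
None
```

The job is handed in: the ring's pointer reads about 0.91 rad against the green tab's 0.91, the red inner knob and tab have not moved, and the green button was then pressed fully in and let go; grip held at 28 N.

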